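# Index the welding table by one turn of its hand wheel

## Task

Bring the next quarter of the tacked tube frame to the front: push the indexing table's hand wheel clockwise (seen from above) by its upright handle through exactly one full turn, so that the handle stands over the index pointer again, and leave it there. Push the handle gently with the fingertips or the outside of the fingers, without gripping it; do not touch the plate or the tubes on it, and leave the tape measure, the tin and the nut where they are.

Things in the scene. Friction and masses are not known exactly. Their poses are not given: they have to be found in the camera images.
- wheel_axis (a point): point on the hand wheel's vertical axis, level with the middle of the handle, 143 mm above the table. The wheel is dark steel with three spokes and lies level on a round pedestal at the robot's end of the grey fixture: rim centre line 70 mm from the axis, rim bar 15 mm thick, rim top 111 mm and hub nut top 117 mm above the table. It turns on a stiff vertical bearing and stays where it is left (about 3 to 4 N at the handle to turn it, no spring, no end stop)
- index_tip (a point): outer tip of the index pointer, a fixed flat steel bar 12 mm wide that sticks out radially from the pedestal below the wheel, ending 100 mm from the wheel axis, top 85 mm above the table. At the start the handle stands exactly over it; which way it points differs from start to start
- wheel_handle: black upright handle standing on the wheel's rim, 23 mm in diameter and 60 mm tall (from 113 to 173 mm above the table); origin at its middle, 70 mm from the wheel axis. It is fixed to the wheel. Space all round it above 120 mm is free, save for the robot itself
- spoke_wheel (a joint): angle of the hand wheel in rad: 0 at the start, grows as the wheel turns clockwise seen from above, 6.283 after one full turn
- indexer (a joint): angle of the round plate in rad: 0 at the start, geared to the wheel, a quarter of its angle, same sense (1.571 after one turn of the wheel)
- tape: grey tape measure, 35 x 80 x 64 mm high, loose on the table beside the fixture; origin at the centre of its underside
- tin: round tin with a lid, 71 mm across and 70 mm high, loose on the table beside the fixture; origin at the centre of its underside
- nut: hexagon lock nut, 19 x 22 x 18 mm high, loose on the table beside the fixture; origin at the centre of its underside
- plate: round steel plate, 160 mm in diameter, that the wheel turns, 180 mm from the wheel axis on the side away from the robot; origin on its axis at its underside, 50 mm above the table; its top is 62 mm above the table, and a T of square steel tubes fixed on it reaches 92 mm

How it is judged:
By the outcome, as a careful person would: the job done as asked, in the order asked, and still so for the second after the job is handed in, with the robot touching nothing.
It also fails if it takes over 58 s, if anything falls off the work surface, if the arm or the gripper's body presses on something with over 40 N, if the wrist force passes 120 N, or if a joint passes its speed limit or range.

## Robot

A 7-joint arm with a two-finger parallel gripper is mounted at the origin on a cart in front of the work surface, level with it; the furniture and walls round the work are solid. World frame = base frame: x ahead of the robot, y to its left, z up, the work surface at z = 0. Lengths are in m, angles in rad, forces in N, time in s.
With the tool pointing down it reaches from about 0.425 to 0.925 m from the base axis. Payload 6.8 kg.
Tool frame: the origin (TCP) lies on the mounting face of the last link; the fingertips stand 173 mm ahead of it and the grasp point (between the pads) lies 155 mm ahead of it; z points along the fingers, y is the line along which they close (so a half turn about z gives the same grasp; the last joint's range is limited). The gripper opens to 85 mm and grips with 20 to 120 N. Pads are 22 mm wide; open, the fingers measure 114 mm over their backs; the gripper's body (76 mm by 85 mm) begins 54 mm behind the grasp point. The pads swing forward as they close: fully open they stand 13 mm farther back than shut.
Start: joints at [-1.328, 0.477, 0.022, 1.555, -0.011, 1.109, -0.083], TCP at [0.232, 0.634, 0.405] pointing down, gripper open.
Joint ranges: [-2.96, 2.96], [-0.34, 2.1], [-1.41, 1.46], [0.24, 2.44], [-1.37, 4.51], [0.17, 1.92], [-2.96, 2.96]. Speed limits (rad/s): [2.39, 2.39, 3.14, 3.14, 3.14, 3.14, 3.14].

## Interface

Orientations are given as a unit quaternion [w, x, y, z].
In Python, from station import bot gives the robot as it stands. The module is installed in compiled form; this text tells all that it offers.
- The arm moves only by the shell command python3 -m pendant 'ROWS' [FORCE]. ROWS is JSON, a list of rows, each a list of 5 numbers: the finger opening in m, from 0 to 0.0854, then the shift along the tool's x, y, z in m, then the turn about the tool's z in degrees. In form: [[jaw, x, y, z, yaw], ...]. A call has 1 to 12 rows; each row shifts and turns the commanded pose from where the row before left it, along the tool's axes as they then stand; what a row does not reach is not made up. A row lasts 1/12 s, in which the tool goes at most 41.7 mm and 7.16 degrees, less where a joint would pass 70% of its speed; a pose out of reach is approached as far as the arm can. A call with a gripper value outside its range is refused whole. The fingers move at their own pace and stop on an object; FORCE is the grip in N (left out, the last holds). Time passes only in rows, so rows that do not move let the fingers close. It gives the time, the measured TCP pose, the force, the opening and the grip force at its end, in the units of the state.
- bot.get_obs(): the state, without advancing time (a new reading comes with each control period).
- bot.read_camera(name): name is "scene" or "top" or "wrist"; returns (picture, depth): 384x512x3 uint8, blue, green, red; 384x512 float32, m along the optical axis (not along the pixel's ray), 0 where there is no reading.
- bot.camera_model(name): a dict with "intrinsics" (3x3 intrinsics, pixels), "R" (3x3) and "t" (3): a world point X has camera coordinates R X + t. Camera axes: x right, y down, z forward; pixel columns grow to the right and rows downward; lengths in m; the calibration is good to about 2 mm. A picture is of the moment at which its call begins: read the wrist's pose just before it. camera_model takes no time and is no camera call; for the wrist camera it gives the pose at the moment of the call.
- bot.hand_in(): hands the job in; it is judged then, once.
Trained networks look in the newest picture that a camera, given by its name, has taken for a name from the list of things; names that differ only in an ending like _2 or _b are one class to them, and where a whole thing is asked for, a point or a joint stands for the part that bears it (a point fixed in the world has none). Each returns a list of dicts, best first, with "score" (0 to 1); they miss things now and then, are a little off and sometimes report something else, mostly with a low value. They report only what shows in the picture. A call takes as long as a camera call.
- bot.boxes_of(name, camera): "at" ([column, row] in pixels, amid what is visible of it).
- bot.trace(name, camera): "mask" (384x512 bool, what is visible of it) and "at" ([column, row] in pixels, amid what is visible of it).
- bot.pinpoint(name, camera): "at" ([column, row] in pixels: a listed point, or the origin of a listed thing).
The state is a dict: "t": time; "q": joint angles; "joint_vel": joint speeds; "joint_torque": joint torques, N m; "eef_pos": TCP position; "tool_rot": TCP orientation; "contact_force": force on the tool from outside, world axes, zero at the start; "torque": the same for the moment, N m; "gripper_width": opening from 0.0 (shut) to 1.0 (fully open); "grasp_force": force on a finger pad.
Only numpy, scipy, OpenCV 4.12 (cv2) and the standard library are available. Lean on these libraries where they do the work, as an engineer would, in place of code of your own. Each camera call takes 0.05 s, during which the arm holds its last target. There are 200 camera calls.

## Working session

There is one attempt and no reset: what is moved stays moved. The work goes in short steps, Python scripts to look and compute and a shell command to move; the robot and the scene stay as the last step left them, time stands still between calls to the robot, and variables do not carry over. Pictures are saved under pics/ and viewed, at most 10 in all, crops included, and the job is handed in when it is done.

```bash
mkdir -p pics; cat > h.py <<'E'
import numpy as np, cv2
from station import bot
def px2w(cam,uv,z=None,depth=None):
    m=bot.camera_model(cam);K=np.array(m["intrinsics"]);R=np.array(m["R"]);t=np.array(m["t"])
    d=np.linalg.inv(K)@np.array([uv[0],uv[1],1.]);c=-R.T@t;r=R.T@d
    s=(z-c[2])/r[2] if z is not None else depth
    return c+s*r
E
python3 - <<'E'
from h import *
o=bot.get_obs();print({k:np.round(o[k],3) for k in("t","q","eef_pos","tool_rot","contact_force","gripper_width")})
for c in("top","scene"):
    p,d=bot.read_camera(c);cv2.imwrite(f"pics/{c}0.png",p)
    for n,z in(("wheel_axis",.143),("index_tip",.085),("wheel_handle",.143),("plate",.05),("tape",0),("tin",0),("nut",0)):
        for r in bot.pinpoint(n,c)[:2]:print(c,n,round(r["score"],2),np.round(r["at"]),np.round(px2w(c,r["at"],z),3))
E
```

```text
{'t': np.float64(0.0), 'q': array([-1.328,  0.478,  0.022,  1.556, -0.011,  1.109, -0.083]), 'eef_pos': array([0.232, 0.634, 0.404]), 'tool_rot': array([-0.   ,  0.174,  0.985, -0.001]), 'contact_force': array([ 0.372, -0.293, -0.312]), 'gripper_width': np.float64(0.997)}
top wheel_axis 0.63 [234. 231.] [0.526 0.124 0.143]
top index_tip 0.84 [272. 215.] [0.573 0.037 0.085]
top wheel_handle 0.64 [267. 217.] [0.558 0.049 0.143]
top wheel_handle 0.38 [236. 229.] [0.531 0.121 0.143]
top plate 0.78 [272. 170.] [0.695 0.037 0.05 ]
top tape 0.63 [204. 171.] [0.704 0.217 0.   ]
top tin 0.6 [312. 228.] [ 0.557 -0.069  0.   ]
top nut 0.45 [184. 215.] [0.584 0.265 0.   ]
scene wheel_axis 0.62 [263. 228.] [0.529 0.105 0.143]
scene index_tip 0.87 [282. 210.] [0.569 0.022 0.085]
scene wheel_handle 0.54 [277. 206.] [0.551 0.054 0.143]
scene plate 0.69 [239. 192.] [0.687 0.047 0.05 ]
scene tape 0.73 [183. 288.] [0.587 0.264 0.   ]
scene tape 0.7 [175. 237.] [0.703 0.212 0.   ]
scene tin 0.63 [319. 216.] [ 0.548 -0.077  0.   ]
scene tin 0.31 [283. 209.] [ 0.614 -0.027  0.   ]
scene nut 0.62 [186. 290.] [0.579 0.261 0.   ]
```

```bash
python3 - <<'E'
import cv2
a=cv2.imread("pics/top0.png")[120:280,150:350];b=cv2.imread("pics/scene0.png")[140:320,140:360]
a=cv2.resize(a,(750,600),interpolation=cv2.INTER_CUBIC)
cv2.imwrite("pics/a.png",a)
cv2.imwrite("pics/b.png",cv2.resize(b,(733,600)))
E
```

```text
(no output)
```

View pics/a.png

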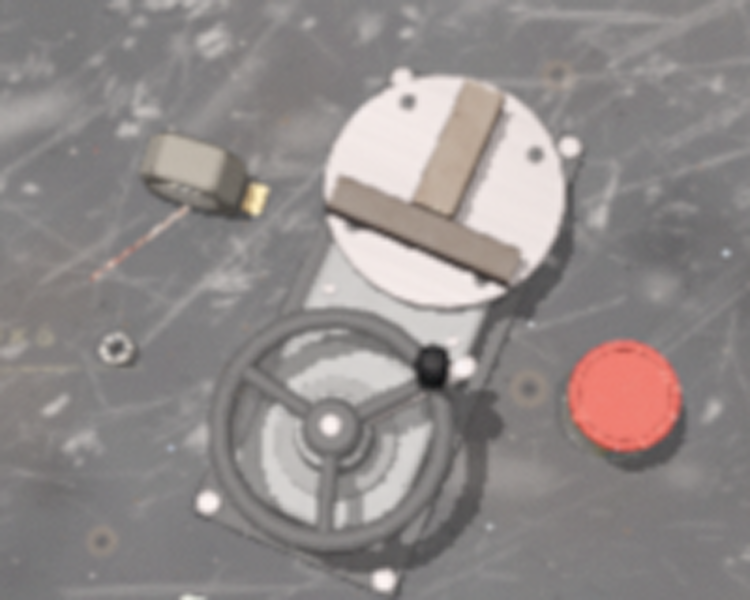

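View pics/b.png

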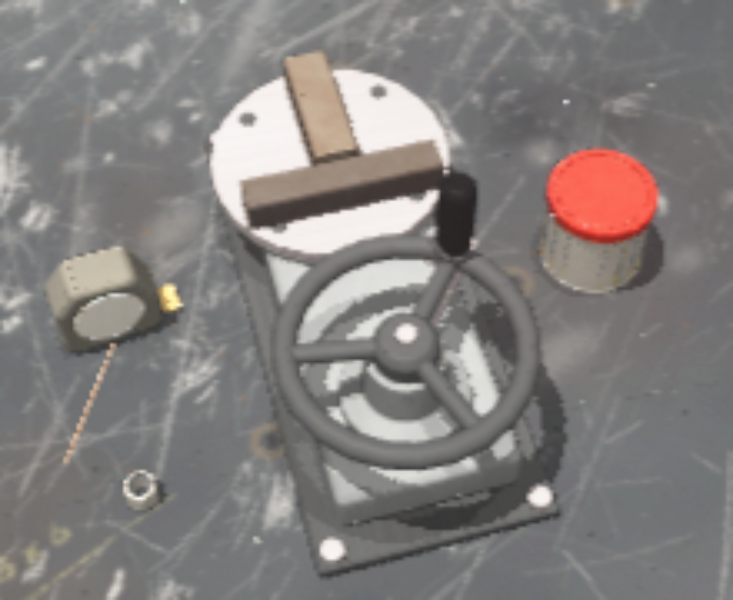

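The pictures show the handle at top px (265,217), the hub nut at (238,233) and the pointer along that same spoke. I'll refine the axis from these and from a rim fit on the depth image.

```bash
python3 - <<'E'
from h import *
from scipy.optimize import least_squares
print("hub",px2w("top",(238.3,233.1),.117),"handle top",px2w("top",(265.2,217.3),.173))
for c in("top","scene"):
    p,d=bot.read_camera(c)
    v,u=np.nonzero((d>0));m=bot.camera_model(c);K=np.array(m["intrinsics"])
    P=np.stack([(u-K[0,2])/K[0,0],(v-K[1,2])/K[1,1],np.ones(len(u))])*d[v,u]
    W=(np.array(m["R"]).T@(P-np.array(m["t"])[:,None])).T
    near=np.hypot(W[:,0]-.527,W[:,1]-.112)<.1
    r=np.hypot(W[:,0]-.527,W[:,1]-.112)
    S=W[near&(W[:,2]>.103)&(W[:,2]<.115)&(r>.045)]
    f=least_squares(lambda q:np.hypot(S[:,0]-q[0],S[:,1]-q[1])-.07,[.527,.112],loss="soft_l1",f_scale=.003)
    H=W[near&(W[:,2]>.168)];H2=W[near&(W[:,2]>.13)]
    print(c,len(S),"axis",f.x,"handle top",len(H),H.mean(0),"all",len(H2),H2.mean(0))
E
```

```text
hub [0.52396969 0.11540599 0.117     ] handle top [0.55258849 0.05421659 0.173     ]
top 1223 axis [0.52378051 0.11646273] handle top 71 [0.55581439 0.05482367 0.17249671] all 97 [0.55375276 0.05522575 0.16732322]
scene 1785 axis [0.52169518 0.11506011] handle top 86 [0.5539238  0.05285725 0.17218517] all 223 [0.55134272 0.05538839 0.15843091]
```

```bash
python3 -m pendant '[[0,-0.02,-0.015,0,0],[0,-0.022,-0.017,0,0],[0,-0.022,-0.017,0,0],[0,-0.022,-0.017,0,0],[0,-0.022,-0.017,0,0],[0,-0.022,-0.017,0,0],[0,-0.022,-0.017,0,0],[0,-0.022,-0.017,0,0],[0,-0.022,-0.017,0,0],[0,-0.022,-0.017,0,0],[0,-0.022,-0.017,0,0],[0,-0.022,-0.017,0,0]]' 30; python3 -m pendant '[[0,-0.022,-0.017,0,0],[0,-0.022,-0.017,0,0],[0,-0.022,-0.017,0,0],[0,-0.022,-0.017,0,0],[0,-0.022,-0.017,0,0],[0,-0.022,-0.017,0,0],[0,-0.022,-0.017,0,0],[0,-0.022,-0.017,0,0],[0,-0.022,-0.017,0,0],[0,-0.02,-0.015,0,0],[0,-0.02,-0.012,0,0],[0,-0.014,-0.008,0,0]]'; python3 -m pendant '[[0,0,0,0,7],[0,0,0,0,7],[0,0,0,0,7],[0,0,0,0,7],[0,0,0,0,7],[0,0,0,0,0],[0,0,0,0,0]]'
python3 - <<'E'
from h import *
from scipy.spatial.transform import Rotation as Ro
o=bot.get_obs();print(o["t"],o["eef_pos"],o["q"],o["contact_force"],o["gripper_width"])
M=Ro.from_quat(np.roll(o["tool_rot"],-1)).as_matrix();print(M)
print("tool shift to go",M.T@(np.array([.584,.081,.303])-o["eef_pos"]))
p,d=bot.read_camera("wrist");cv2.imwrite("pics/w.png",p)
for n,z in(("wheel_axis",.143),("index_tip",.085),("wheel_handle",.143)):
    for r in bot.pinpoint(n,"wrist")[:2]:print(n,round(r["score"],2),np.round(r["at"]),np.round(px2w("wrist",r["at"],z),4))
E
```

```text
t: 1.9
eef_pos: [0.4091, 0.3529, 0.4049]
tool_rot: [0.0, 0.174, 0.985, 0.0]
contact_force: [0.6, 0.9, -0.6]
gripper_width: -0.004
grasp_force: 0.0
t: 2.9
eef_pos: [0.5817, 0.0885, 0.405]
tool_rot: [0.0, 0.176, 0.984, -0.0]
contact_force: [-0.8, 0.3, -0.7]
gripper_width: 0.003
grasp_force: 0.0
t: 3.48
eef_pos: [0.5806, 0.0912, 0.4047]
tool_rot: [0.0, 0.461, 0.888, -0.0]
contact_force: [0.4, -0.3, -0.5]
gripper_width: 0.001
grasp_force: 0.0
3.4833 [0.58060807 0.09121072 0.40472673] [-0.57538146  0.34782265  0.40033148  1.79220629 -0.15519083  1.03242094
  0.49630645] [ 0.35317445 -0.32571313 -0.50741695] 0.0009698368570070632
[[-5.75325874e-01  8.17924283e-01  7.15618648e-05]
 [ 8.17924274e-01  5.75325878e-01 -1.23742251e-04]
 [-1.42383185e-04 -1.26599326e-05 -9.99999990e-01]]
tool shift to go [-0.01028858 -0.00309886  0.10172823]
wheel_axis 0.88 [208. 120.] [0.5235 0.1145 0.143 ]
index_tip 0.97 [209. 213.] [0.571  0.0269 0.085 ]
wheel_handle 0.91 [199. 210.] [0.555  0.0508 0.143 ]
```

View pics/w.png

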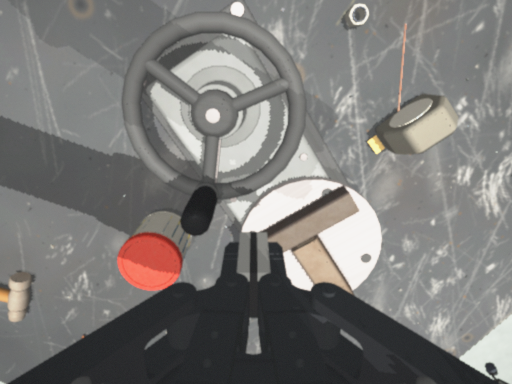

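The wrist picture agrees: axis (0.5235, 0.115), handle (0.5545, 0.052), with the pointer under the handle. Next I descend behind the handle.

```bash
python3 -m pendant '[[0,-0.005,-0.003,0.01,0],[0,-0.005,0,0.02,0],[0,0,0,0.02,0],[0,0,0,0.02,0],[0,0,0,0.02,0],[0,0,0,0.012,0],[0,0,0,0,0],[0,0,-0.004,0,0],[0,0,-0.003,0,0],[0,0,0,0,0],[0,0,0,0,0]]'; python3 -m pendant '[[0,0,-0.002,0,0],[0,0,0,0,0],[0,0,0,0,0]]';python3 -m pendant '[[0,0,-0.002,0,0],[0,0,0,0,0],[0,0,0,0,0]]'; python3 -m pendant '[[0,0,-0.001,0,0],[0,0,0,0,0],[0,0,0,0,0]]'
```

```text
t: 4.6
eef_pos: [0.5783, 0.0768, 0.3037]
tool_rot: [0.001, 0.463, 0.887, 0.001]
contact_force: [0.1, 0.2, -0.4]
gripper_width: 0.001
grasp_force: 0.0
t: 4.85
eef_pos: [0.5765, 0.076, 0.303]
tool_rot: [0.0, 0.463, 0.887, 0.0]
contact_force: [1.4, -0.4, -0.7]
gripper_width: 0.002
grasp_force: 0.0
t: 5.1
eef_pos: [0.5751, 0.0751, 0.3031]
tool_rot: [0.0, 0.462, 0.887, 0.0]
contact_force: [1.2, 1.3, 2.8]
gripper_width: -0.0
grasp_force: 1.2
t: 5.35
eef_pos: [0.5743, 0.0746, 0.303]
tool_rot: [0.0, 0.462, 0.887, 0.0]
contact_force: [2.3, 2.9, 2.0]
gripper_width: -0.003
grasp_force: 1.9
```

```bash
cat > plan.py <<'E'
from h import *
import sys
from scipy.spatial.transform import Rotation as Ro
AX=np.array([.5235,.115])
def plan(az_end,n,r=.067,src=None):
    o=bot.get_obs();M=Ro.from_quat(np.roll(o["tool_rot"],-1)).as_matrix();e=o["eef_pos"]
    d=e[:2]-AX;az=np.degrees(np.arctan2(d[1],d[0]));rr=np.hypot(*d)
    az_end=az_end-360*round((az_end-az)/360)
    if az_end>az: az_end-=360
    print("t",o["t"],"pos",np.round(e,4),"az",round(az,1),"r",round(rr,4),"F",np.round(o["contact_force"],1),"q",np.round(o["q"],2))
    a=np.radians(np.linspace(az,az_end,n+1));R=np.linspace(rr,r,n+1)
    P=AX+np.c_[R*np.cos(a),R*np.sin(a)]
    D=np.diff(P,axis=0)@M[:2,:2]
    print(str(np.round(D,4).tolist()).replace(" ",""), "z to go",round(e[2]-.303,4))
if __name__=="__main__":plan(float(sys.argv[1]),int(sys.argv[2]),*(float(x) for x in sys.argv[3:]))
E
python3 plan.py -110 12
```

```text
t 5.35 pos [0.5743 0.0746 0.303 ] az -38.5 r 0.0649 F [2.3 2.9 2. ] q [-0.52  0.46  0.37  1.9  -0.22  0.82  0.57]
[[-0.0018,-0.0065],[-0.0011,-0.0067],[-0.0004,-0.0068],[0.0003,-0.0068],[0.001,-0.0068],[0.0017,-0.0066],[0.0024,-0.0064],[0.0031,-0.0062],[0.0037,-0.0058],[0.0043,-0.0054],[0.0049,-0.0049],[0.0054,-0.0044]] z to go -0.0
```

```bash
python3 -m pendant '[[0,-0.002,-0.006,0,0],[0,-0.001,-0.007,0,0],[0,0,-0.007,0,0],[0,0,-0.007,0,0],[0,0.001,-0.007,0,0],[0,0.002,-0.007,0,0],[0,0.002,-0.006,0,0],[0,0.003,-0.006,0,0],[0,0.004,-0.006,0,0],[0,0.004,-0.005,0,0],[0,0.005,-0.005,0,0],[0,0.005,-0.004,0,0]]'; python3 plan.py 178 12 .068
python3 - <<'E'
from h import *
for c in("top","scene"):
    p,d=bot.read_camera(c);cv2.imwrite(f"pics/{c}1.png",p)
a=cv2.imread("pics/top1.png")[120:280,150:350];b=cv2.imread("pics/scene1.png")[140:300,140:340]
cv2.imwrite("pics/c1.png",np.hstack([cv2.resize(a,(400,320)),cv2.resize(b,(400,320))]))
E
```

```text
t: 6.35
eef_pos: [0.5003, 0.0507, 0.3027]
tool_rot: [0.0, 0.463, 0.886, -0.0]
contact_force: [2.9, -2.8, -0.0]
gripper_width: -0.001
grasp_force: 0.0
t 6.35 pos [0.5003 0.0507 0.3027] az -109.8 r 0.0683 F [ 2.9 -2.8 -0. ] q [-0.54  0.34  0.38  2.08 -0.18  0.75  0.56]
[[0.0061,-0.0038],[0.0064,-0.0031],[0.0067,-0.0025],[0.0069,-0.0017],[0.0071,-0.001],[0.0071,-0.0003],[0.0071,0.0005],[0.007,0.0012],[0.0069,0.002],[0.0066,0.0027],[0.0063,0.0034],[0.0059,0.004]] z to go -0.0003
```

View pics/c1.png

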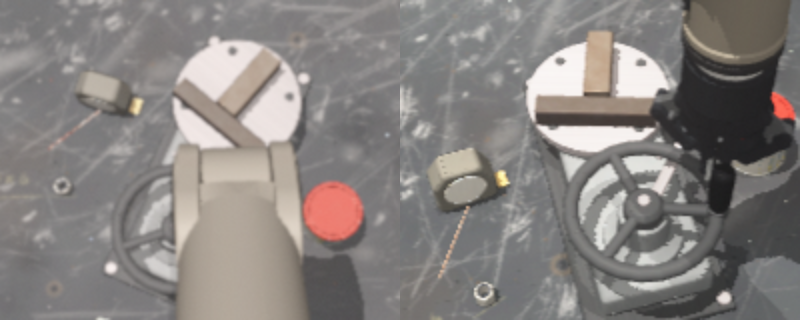

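The wheel has turned about 70° and the plate follows; the handle is in contact ahead of the fingers. I carry on.

```bash
python3 -m pendant '[[0,0.006,-0.004,0,0],[0,0.006,-0.003,0,0],[0,0.007,-0.003,0,0],[0,0.007,-0.002,0,0],[0,0.007,-0.001,0,0],[0,0.007,0,0,0],[0,0.007,0,0,0],[0,0.007,0.001,0,0],[0,0.007,0.002,0,0],[0,0.007,0.003,0,0],[0,0.006,0.003,0,0],[0,0.006,0.004,0,0]]'; python3 plan.py 106 12 .068
```

```text
t: 7.45
eef_pos: [0.4547, 0.1174, 0.3028]
tool_rot: [-0.0, 0.463, 0.887, -0.0]
contact_force: [1.6, -3.4, 4.2]
gripper_width: 0.001
grasp_force: 0.0
t 7.45 pos [0.4547 0.1174 0.3028] az 178.0 r 0.0688 F [ 1.6 -3.4  4.2] q [-0.69  0.29  0.36  2.15 -0.15  0.73  0.38]
[[0.0055,0.0047],[0.005,0.0052],[0.0044,0.0057],[0.0038,0.0061],[0.0031,0.0065],[0.0024,0.0068],[0.0017,0.007],[0.0009,0.0071],[0.0002,0.0071],[-0.0006,0.0071],[-0.0013,0.007],[-0.002,0.0068]] z to go -0.0002
```

```bash
python3 -m pendant '[[0,0.005,0.005,0,0],[0,0.005,0.005,0,0],[0,0.004,0.006,0,0],[0,0.004,0.006,0,0],[0,0.003,0.006,0,0],[0,0.002,0.007,0,0],[0,0.002,0.007,0,0],[0,0.001,0.007,0,0],[0,0,0.007,0,0],[0,-0.001,0.007,0,0],[0,-0.001,0.007,0,0],[0,-0.002,0.007,0,0]]'; python3 plan.py 34 12 .067
```

```text
t: 8.45
eef_pos: [0.5064, 0.1746, 0.3034]
tool_rot: [0.0, 0.465, 0.885, -0.003]
contact_force: [-4.5, -23.0, 20.5]
gripper_width: -0.003
grasp_force: 13.4
t 8.45 pos [0.5064 0.1746 0.3034] az 106.0 r 0.062 F [ -4.5 -23.   20.5] q [-0.73  0.39  0.34  2.   -0.18  0.79  0.32]
[[-0.002,0.0062],[-0.0027,0.006],[-0.0033,0.0057],[-0.0039,0.0054],[-0.0045,0.005],[-0.005,0.0045],[-0.0055,0.004],[-0.0059,0.0034],[-0.0063,0.0028],[-0.0066,0.0021],[-0.0068,0.0014],[-0.007,0.0007]] z to go 0.0004
```

Forces rose to 23 N, so I stop and look before going on.

```bash
python3 - <<'E'
from h import *
P={}
for c in("scene","wrist"):
    p,d=bot.read_camera(c);P[c]=p
    for n,z in(("wheel_handle",.143),("wheel_axis",.143)):
        for r in bot.pinpoint(n,c)[:2]:print(c,n,round(r["score"],2),np.round(r["at"]),np.round(px2w(c,r["at"],z),4))
cv2.imwrite("pics/c2.png",np.hstack([cv2.resize(P["scene"][140:300,140:340],(400,320)),cv2.resize(P["wrist"],(400,320))]))
E
```

```text
scene wheel_handle 0.42 [228. 251.] [0.5281 0.1851 0.143 ]
scene wheel_axis 0.96 [265. 230.] [0.5218 0.1052 0.143 ]
wrist wheel_handle 0.62 [309. 278.] [0.5323 0.184  0.143 ]
```

View pics/c2.png

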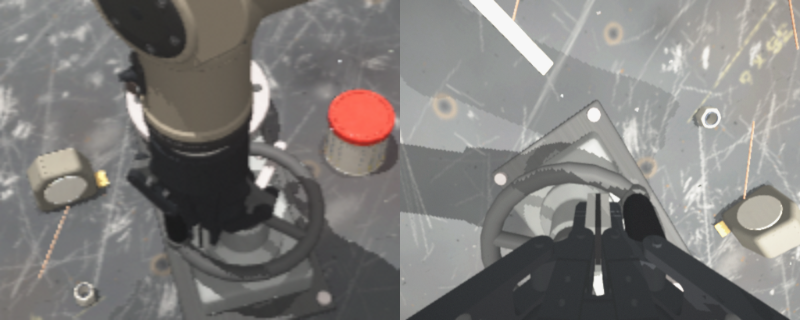

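The view shows the +y (linkage) side of the gripper against the handle, and the flaring knuckle is jamming its top. The finger's x faces are clean. I'll back off, turn the tool 50° the other way so the −x face pushes, and then turn with the wheel.

```bash
python3 -m pendant '[[0,0.002,-0.004,0,0],[0,0.002,-0.004,0,0],[0,0.002,-0.004,-0.002,0],[0,0.002,-0.002,-0.002,0],[0,0.002,0,-0.002,0],[0,0,0,0,0],[0,0,0,0,0]]'; python3 plan.py 100 2 .069
```

```text
t: 9.33
eef_pos: [0.4885, 0.1798, 0.3089]
tool_rot: [0.0, 0.462, 0.887, 0.0]
contact_force: [0.2, -0.2, 0.3]
gripper_width: -0.0
grasp_force: 0.0
t 9.3333 pos [0.4885 0.1798 0.3089] az 118.4 r 0.0736 F [ 0.2 -0.2  0.3] q [-0.75  0.36  0.34  2.03 -0.17  0.78  0.3 ]
[[-0.0045,0.0109],[-0.0061,0.0097]] z to go 0.0059
```

```bash
python3 -m pendant '[[0,0,0,0,-7],[0,0,0,0,-7],[0,0,0,0,-7],[0,0,0,0,-7],[0,0,0,0,-7],[0,0,0,0,-7],[0,0,0,0,-7],[0,0,0,0,0],[0,0,0,0,0]]'; python3 - <<'E'
from h import *
from plan import AX
from scipy.spatial.transform import Rotation as Ro
for c in("scene","wrist"):
    p,d=bot.read_camera(c);
    for n,z in(("wheel_handle",.143),):
        for r in bot.pinpoint(n,c)[:2]:
            w=px2w(c,r["at"],z);print(c,n,round(r["score"],2),np.round(w,4),"az",np.degrees(np.arctan2(w[1]-AX[1],w[0]-AX[0])))
o=bot.get_obs();print(o["t"],o["q"]);M=Ro.from_quat(np.roll(o["tool_rot"],-1)).as_matrix();print(M[:2,:2],"handle in tool",M[:2,:2].T@(w[:2]-o["eef_pos"][:2]),"axis in tool",M[:2,:2].T@(AX-o["eef_pos"][:2]))
cv2.imwrite("pics/w3.png",p)
E
```

```text
t: 10.08
eef_pos: [0.4888, 0.1791, 0.3086]
tool_rot: [-0.0, 0.055, 0.998, 0.0]
contact_force: [-0.5, -0.4, -0.6]
gripper_width: 0.0
grasp_force: 0.0
wrist wheel_handle 0.83 [0.5324 0.1829 0.143 ] az 82.56724305059456
10.2833 [-0.59324852  0.34571672  0.14771622  2.02113142 -0.07087663  0.77949347
  1.05859537]
[[-0.99411972  0.10828661]
 [ 0.10828661  0.99411971]] handle in tool [-0.04307782  0.00832748] axis in tool [-0.04162466 -0.06012145]
```

View pics/w3.png

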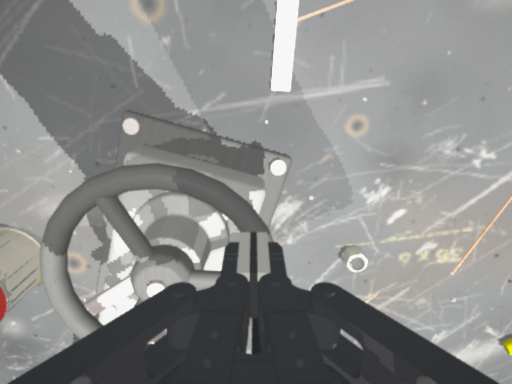

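```bash
python3 -m pendant '[[0,-0.003,0.004,0,0],[0,-0.004,0.004,0,0],[0,-0.004,0.002,0,0],[0,0,0,0,0],[0,0,0,0,0]]'; python3 -m pendant '[[0,-0.003,0,0,0],[0,0,0,0,0],[0,0,0,0,0]]';python3 -m pendant '[[0,-0.003,0,0,0],[0,0,0,0,0],[0,0,0,0,0]]'; python3 -m pendant '[[0,-0.002,0,0,0],[0,0,0,0,0],[0,0,0,0,0]]'
```

```text
t: 10.7
eef_pos: [0.5009, 0.1882, 0.3086]
tool_rot: [0.0, 0.053, 0.999, -0.0]
contact_force: [-0.5, -0.8, 0.7]
gripper_width: -0.002
grasp_force: 0.0
t: 10.95
eef_pos: [0.5037, 0.1875, 0.3087]
tool_rot: [-0.0, 0.053, 0.999, -0.0]
contact_force: [-0.5, 0.4, 0.2]
gripper_width: -0.001
grasp_force: 0.0
t: 11.2
eef_pos: [0.5067, 0.1873, 0.3087]
tool_rot: [0.0, 0.053, 0.999, 0.0]
contact_force: [0.4, 0.8, -0.3]
gripper_width: -0.003
grasp_force: 0.0
t: 11.45
eef_pos: [0.5087, 0.1872, 0.3087]
tool_rot: [0.0, 0.053, 0.999, 0.0]
contact_force: [0.6, 0.0, -0.9]
gripper_width: 0.004
grasp_force: 0.0
```

```bash
python3 -m pendant '[[0,-0.004,0,0,0],[0,-0.0062,0.0017,0,5],[0,-0.0062,0.0017,0,5],[0,-0.0062,0.0017,0,5],[0,-0.0062,0.0017,0,5],[0,-0.0062,0.0017,0,5],[0,-0.0062,0.0017,0,5],[0,0,0,0,0]]'; cat > chk.py <<'E'
from h import *
from plan import AX
from scipy.spatial.transform import Rotation as Ro
o=bot.get_obs();M=Ro.from_quat(np.roll(o["tool_rot"],-1)).as_matrix()[:2,:2]
print("t",o["t"],"q",np.round(o["q"],2),"F tool",np.round(M.T@o["contact_force"][:2],1),"Fz",o["contact_force"][2].round(1))
print("-x face dir az",np.degrees(np.arctan2(-M[1,0],-M[0,0])).round(1),"finger rel axis, tool xy",np.round(M.T@(o["eef_pos"][:2]-AX),4))
for c in("scene","wrist"):
    p,d=bot.read_camera(c);cv2.imwrite(f"pics/chk_{c}.png",p)
    for r in bot.pinpoint("wheel_handle",c)[:2]:
        w=px2w(c,r["at"],.143);print(c,round(r["score"],2),np.round(w,4),"az",np.degrees(np.arctan2(w[1]-AX[1],w[0]-AX[0])).round(1))
E
python3 chk.py
```

```text
t: 12.12
eef_pos: [0.5511, 0.1843, 0.3083]
tool_rot: [-0.0, 0.311, 0.95, -0.0]
contact_force: [-1.0, 0.5, 0.5]
gripper_width: 0.001
grasp_force: 0.1
t 12.1167 q [-0.64  0.44  0.28  1.89 -0.16  0.83  0.65] F tool [ 1.2 -0.2] Fz 0.5
-x face dir az -36.3 finger rel axis, tool xy [0.0188 0.0722]
wrist 0.42 [0.5872 0.2234 0.143 ] az 59.6
```

```bash
python3 - <<'E'
import cv2,numpy as np
a=cv2.imread("pics/chk_scene.png")[110:310,130:330];b=cv2.imread("pics/chk_wrist.png")
cv2.imwrite("pics/c4.png",np.hstack([cv2.resize(a,(400,400)),cv2.resize(b,(400,400))]))
E
```

```text
(no output)
```

View pics/c4.png

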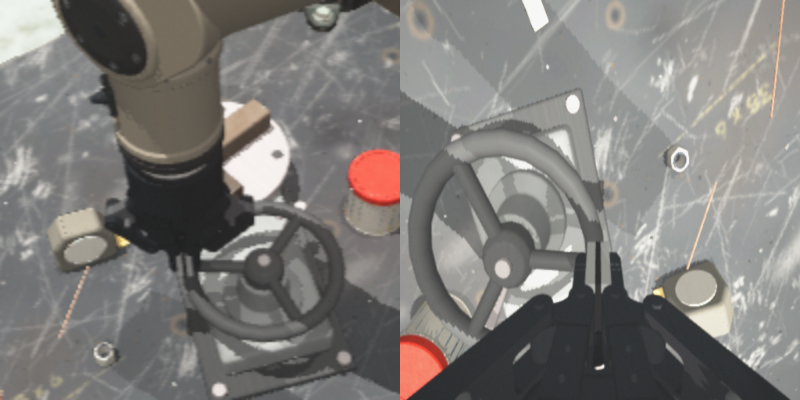

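```bash
cat > spoke.py <<'E'
from h import *
from plan import AX
def spokes(cams=("scene","wrist","top")):
    for c in cams:
        m=bot.camera_model(c);p,d=bot.read_camera(c)
        v,u=np.nonzero(d>0);K=np.array(m["intrinsics"])
        P=np.stack([(u-K[0,2])/K[0,0],(v-K[1,2])/K[1,1],np.ones(len(u))])*d[v,u]
        W=(np.array(m["R"]).T@(P-np.array(m["t"])[:,None])).T
        r=W[:,:2]-AX;R=np.hypot(*r.T);a=np.degrees(np.arctan2(r[:,1],r[:,0]))
        s=(R>.028)&(R<.056)&(W[:,2]>.092)&(W[:,2]<.118)
        z=np.exp(3j*np.radians(a[s])).mean();h,e=np.histogram(a[s],36,(-180,180))
        print(c,s.sum(),"spoke az mod 120:",round(np.degrees(np.angle(z))/3,2),"conc",round(abs(z),2),"bins",[(int(e[i]),int(h[i])) for i in np.nonzero(h>3)[0]])
if __name__=="__main__":spokes()
E
python3 spoke.py
```

```text
scene 259 spoke az mod 120: 50.56 conc 0.97 bins [(-180, 4), (-80, 48), (-70, 29), (40, 28), (50, 61), (160, 41), (170, 47)]
wrist 2524 spoke az mod 120: 50.23 conc 0.96 bins [(-180, 4), (-90, 8), (-80, 314), (-70, 313), (-60, 4), (40, 188), (50, 581), (60, 35), (150, 5), (160, 744), (170, 327)]
top 157 spoke az mod 120: 49.5 conc 0.96 bins [(-80, 25), (-70, 33), (40, 24), (50, 9), (150, 4), (160, 34), (170, 24)]
```

The spokes in depth give the handle azimuth, about 50°, so about 113° remain. The contact is clean.

```bash
python3 -m pendant '[[0,-0.0062,0.0015,0,5],[0,-0.0062,0.0015,0,5],[0,-0.0062,0.0015,0,5],[0,-0.0062,0.0015,0,5],[0,-0.0062,0.0015,0,5],[0,-0.0062,0.0015,0,5],[0,-0.0062,0.0015,0,5],[0,-0.0062,0.0015,0,5],[0,-0.0062,0.0015,0,5],[0,0,0,0,0]]'; python3 chk.py; python3 spoke.py
```

```text
t: 13.3
eef_pos: [0.5919, 0.1464, 0.3086]
tool_rot: [-0.0, 0.651, 0.759, -0.0]
contact_force: [-0.6, -0.4, -0.9]
gripper_width: 0.003
grasp_force: 0.3
t 13.3 q [-0.7   0.51  0.47  1.83 -0.3   0.87  0.07] F tool [-0.3 -0.6] Fz -0.9
-x face dir az -81.3 finger rel axis, tool xy [0.0206 0.0723]
scene 0.6 [0.5895 0.1244 0.143 ] az 8.1
scene 261 spoke az mod 120: 6.83 conc 0.97 bins [(-130, 7), (-120, 68), (-110, 17), (-10, 10), (0, 49), (10, 23), (120, 47), (130, 37)]
wrist 2536 spoke az mod 120: 6.62 conc 0.97 bins [(-130, 42), (-120, 380), (-110, 208), (-10, 20), (0, 388), (10, 408), (110, 165), (120, 789), (130, 136)]
top 100 spoke az mod 120: 6.36 conc 0.97 bins [(-130, 9), (-120, 37), (-110, 16), (0, 31), (10, 7)]
```

```bash
python3 -m pendant '[[0,-0.0062,0.0016,0,5],[0,-0.0062,0.0016,0,5],[0,-0.0062,0.0016,0,5],[0,-0.0062,0.0016,0,5],[0,-0.0062,0.0016,0,5],[0,-0.0062,0.0016,0,5],[0,-0.0062,0.0016,0,5],[0,-0.0062,0.0016,0,5],[0,-0.0062,0.0016,0,5],[0,-0.0062,0.0016,0,5],[0,-0.0062,0.0016,0,5],[0,0,0,0,0]]'; python3 chk.py; python3 spoke.py; python3 - <<'E'
from h import *
from plan import AX
for c in("scene","wrist","top"):
    m=bot.camera_model(c);p,d=bot.read_camera(c)
    for r in bot.pinpoint("index_tip",c)[:1]:
        w=px2w(c,r["at"],.085);print(c,round(r["score"],2),w,np.degrees(np.arctan2(w[1]-AX[1],w[0]-AX[0])))
    v,u=np.nonzero(d>0);K=np.array(m["intrinsics"])
    P=np.stack([(u-K[0,2])/K[0,0],(v-K[1,2])/K[1,1],np.ones(len(u))])*d[v,u]
    W=(np.array(m["R"]).T@(P-np.array(m["t"])[:,None])).T
    r=W[:,:2]-AX;R=np.hypot(*r.T);a=np.degrees(np.arctan2(r[:,1],r[:,0]))
    s=(R<.105)&((R>.079)|(R<.06)&(R>.05))&(W[:,2]>.078)&(W[:,2]<.09)&(abs(a+62)<20)
    print(c,s.sum(),np.mean(a[s]),np.median(a[s]),W[s].mean(0))
E
```

```text
t: 14.65
eef_pos: [0.5897, 0.0787, 0.3087]
tool_rot: [-0.0, 0.928, 0.372, 0.0]
contact_force: [0.5, -0.6, 0.2]
gripper_width: -0.002
grasp_force: 0.1
t 14.65 q [-0.77  0.55  0.73  1.88 -0.47  0.89 -0.62] F tool [-0.1  0.8] Fz 0.2
-x face dir az -136.3 finger rel axis, tool xy [0.0228 0.072 ]
scene 0.61 [0.5702 0.068  0.143 ] az -45.2
wrist 0.17 [0.6732 0.0823 0.143 ] az -12.3
scene 260 spoke az mod 120: -46.21 conc 0.97 bins [(-180, 24), (-170, 60), (-160, 9), (-60, 29), (-50, 42), (60, 13), (70, 65), (80, 16)]
wrist 2519 spoke az mod 120: -46.6 conc 0.96 bins [(-180, 104), (-170, 386), (-160, 134), (-60, 98), (-50, 582), (-40, 136), (60, 563), (70, 495), (80, 21)]
top 0 spoke az mod 120: nan conc nan bins []
scene 0.89 [0.56633081 0.01672886 0.085     ] -66.4503470790169
scene 44 -63.66356235916725 -63.58429562046334 [0.55552906 0.05060514 0.08588479]
wrist 6 -66.37498924582704 -68.30234741991964 [0.55233322 0.05233501 0.08196149]
top 0.58 [0.57217945 0.03190588 0.085     ] -59.636731261203074
top 39 -61.59028852559879 -61.429373972493444 [0.56518136 0.0379744  0.08554112]spoke.py:11: RuntimeWarning: Mean of empty slice.
  z=np.exp(3j*np.radians(a[s])).mean();h,e=np.histogram(a[s],36,(-180,180))
  ret = ret.dtype.type(ret / rcount)
```

```bash
python3 -m pendant '[[0,-0.0062,0.0018,0,5],[0,-0.0062,0.0018,0,5],[0,-0.0062,0.0018,0,5],[0,0,0,0,0],[0,0,0,0,0]]'; python3 chk.py; cat > cmp.py <<'E'
from h import *
from plan import AX
m=bot.camera_model("scene")
cur=bot.read_camera("scene")[0];ref=cv2.imread("pics/scene0.png")
th=np.radians(np.arange(-180,180,.5));R=np.arange(.03,.055,.002)
def polar(im,ax):
    X=np.stack([ax[0]+R[:,None]*np.cos(th),ax[1]+R[:,None]*np.sin(th),np.full((len(R),len(th)),.105)],-1)
    C=X@np.array(m["R"]).T+np.array(m["t"]);p=C@np.array(m["intrinsics"]).T;p=(p[...,:2]/p[...,2:]).astype(np.float32)
    return cv2.remap(cv2.cvtColor(im,cv2.COLOR_BGR2GRAY),p[...,0],p[...,1],cv2.INTER_LINEAR).astype(float)
for s in(57,177):   # spoke windows; shift of current against the start picture
    i=int((s+180)*2)
    a=polar(ref,AX);b=polar(cur,AX)
    A=np.take(a,range(i-24,i+24),1,mode="wrap");best=[]
    for k in range(-30,31):
        B=np.take(b,range(i-24+k,i+24+k),1,mode="wrap")
        best.append((np.corrcoef(A.ravel(),B.ravel())[0,1],k*.5))
    print("spoke",s,"current minus start deg:",sorted(best)[-3:])
E
python3 cmp.py; python3 spoke.py 2>/dev/null
```

```text
t: 15.72
eef_pos: [0.5789, 0.0632, 0.3087]
tool_rot: [0.0, 0.968, 0.251, -0.0]
contact_force: [-0.5, 0.1, 0.9]
gripper_width: 0.004
grasp_force: 0.0
t 15.7167 q [-0.8   0.56  0.8   1.91 -0.51  0.89 -0.81] F tool [-0.4 -0.4] Fz 0.9
-x face dir az -151.0 finger rel axis, tool xy [0.0232 0.0722]
scene 0.6 [0.5547 0.0547 0.143 ] az -62.7
spoke 57 current minus start deg: [(np.float64(0.8526237561752353), 1.5), (np.float64(0.8859620055091646), 2.5), (np.float64(0.8863863572758359), 2.0)]
spoke 177 current minus start deg: [(np.float64(0.9010784590827738), 0.0), (np.float64(0.9262224851558281), 0.5), (np.float64(0.929035895150124), 1.0)]
scene 263 spoke az mod 120: 59.3 conc 0.97 bins [(-180, 35), (-170, 4), (-80, 6), (-70, 48), (-60, 23), (50, 36), (60, 56), (170, 53)]
wrist 2566 spoke az mod 120: 58.74 conc 0.96 bins [(-180, 332), (-170, 20), (-80, 6), (-70, 307), (-60, 551), (40, 83), (50, 799), (60, 195), (170, 271)]
top 0 spoke az mod 120: nan conc nan bins []
```

About 1–2° remain by the scene view. I'll back off clear of the wheel to compare it with the start pictures, then finish.

```bash
python3 -m pendant '[[0,0.006,0,0,0],[0,0.012,0,0,0],[0,0.012,0,-0.015,0],[0,0,0,-0.025,0],[0,0,0,-0.025,0],[0,0,0,-0.02,0],[0,0.01,-0.018,0,0],[0,0.014,-0.025,0,0],[0,0.014,-0.025,0,0],[0,0.014,-0.025,0,0],[0,0.014,-0.025,0,0],[0,0.014,-0.025,0,0]]'; python3 -m pendant '[[0,0.014,-0.025,0,0],[0,0.014,-0.025,0,0],[0,0.014,-0.025,0,0],[0,0,0,0,0],[0,0,0,0,0]]'; python3 cmp.py; sed 's/"scene"/"top"/g;s/scene0/top0/' cmp.py > cmpt.py; python3 cmpt.py; python3 spoke.py 2>/dev/null; python3 - <<'E'
from h import *
P=[]
for c,s in(("top",np.s_[120:280,150:350]),("scene",np.s_[140:300,140:340])):
    p,d=bot.read_camera(c);P.append(np.hstack([cv2.resize(cv2.imread(f"pics/{c}0.png")[s],(375,300)),cv2.resize(p[s],(375,300))]))
    for n,z in(("index_tip",.085),("wheel_handle",.143)):
        for r in bot.pinpoint(n,c)[:1]:print(c,n,np.round(r["at"],1),np.round(px2w(c,r["at"],z),4))
cv2.imwrite("pics/c5.png",np.vstack(P))
E
```

```text
t: 17.12
eef_pos: [0.6061, 0.2434, 0.3938]
tool_rot: [-0.0, 0.968, 0.25, 0.0]
contact_force: [0.7, 0.5, -0.3]
gripper_width: 0.0
grasp_force: 0.0
t: 17.53
eef_pos: [0.6061, 0.3304, 0.3929]
tool_rot: [0.0, 0.968, 0.252, -0.0]
contact_force: [-0.1, -1.0, -0.1]
gripper_width: 0.004
grasp_force: 0.0
spoke 57 current minus start deg: [(np.float64(0.896795406975494), 2.5), (np.float64(0.9236100045783174), 1.5), (np.float64(0.9324312926717173), 2.0)]
spoke 177 current minus start deg: [(np.float64(0.9477568183034158), 1.5), (np.float64(0.9490067556323332), 0.5), (np.float64(0.960139938336244), 1.0)]
spoke 57 current minus start deg: [(np.float64(0.8486956972289138), 0.5), (np.float64(0.8516116942259242), 1.5), (np.float64(0.8535370009400832), 1.0)]
spoke 177 current minus start deg: [(np.float64(0.9668446212003909), 2.0), (np.float64(0.9712054596907226), 1.0), (np.float64(0.976086387777727), 1.5)]
scene 265 spoke az mod 120: 59.31 conc 0.97 bins [(-180, 40), (-170, 4), (-80, 6), (-70, 45), (-60, 25), (50, 36), (60, 56), (170, 51)]
wrist 418 spoke az mod 120: -59.12 conc 0.97 bins [(-70, 67), (-60, 239), (40, 4), (50, 91), (60, 15)]
top 181 spoke az mod 120: 59.13 conc 0.96 bins [(-180, 14), (-70, 27), (-60, 31), (50, 28), (60, 31), (160, 7), (170, 40)]
top index_tip [273.9 215.7] [0.5714 0.0329 0.085 ]
top wheel_handle [266.3 219.1] [0.5535 0.0515 0.143 ]
scene index_tip [280.1 209.2] [0.5729 0.0231 0.085 ]
scene wheel_handle [276.2 205.6] [0.5534 0.0531 0.143 ]
```

View pics/c5.png

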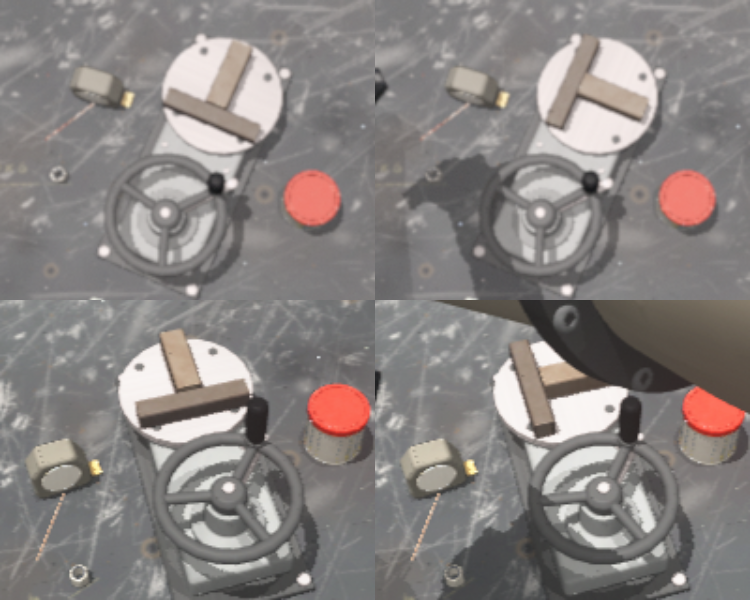

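Both pictures show the tubes a quarter turn on and the handle nearly over the pointer, about 1.4° (1.7 mm) short. Tape, tin and nut haven't moved. One last small nudge.

```bash
python3 -m pendant '[[0,-0.015,0.025,0,0],[0,-0.015,0.025,0,0],[0,-0.015,0.025,0,0],[0,-0.015,0.025,0,0],[0,-0.015,0.025,0,0],[0,-0.015,0.025,0,0],[0,-0.015,0.025,0,0],[0,-0.015,0.025,0,0],[0,-0.011,0.019,0,0],[0,0,0,0,0],[0,0,0,0,0]]'; python3 - <<'E'
from h import *
from scipy.spatial.transform import Rotation as Ro
o=bot.get_obs();M=Ro.from_quat(np.roll(o["tool_rot"],-1)).as_matrix()
print("tool shift to old end pose",np.round(M.T@(np.array([.5789,.0632,.3087])-o["eef_pos"]),4))
E
```

```text
t: 19.0
eef_pos: [0.5977, 0.0705, 0.3941]
tool_rot: [-0.0, 0.969, 0.248, 0.0]
contact_force: [0.9, 0.3, -0.4]
gripper_width: 0.002
grasp_force: 0.0
tool shift to old end pose [-0.02   -0.0026  0.0854]
```

```bash
python3 -m pendant '[[0,0,-0.001,0.02,0],[0,0,-0.001,0.025,0],[0,0,0,0.025,0],[0,0,0,0.015,0],[0,-0.005,0,0,0],[0,-0.006,0,0,0],[0,-0.004,0,0,0],[0,0,0,0,0],[0,0,0,0,0]]'; python3 - <<'E'
from h import *
from scipy.spatial.transform import Rotation as Ro
o=bot.get_obs();M=Ro.from_quat(np.roll(o["tool_rot"],-1)).as_matrix()
print("tool shift to old end pose",np.round(M.T@(np.array([.5789,.0632,.3087])-o["eef_pos"]),4))
E
```

```text
t: 19.75
eef_pos: [0.5838, 0.0668, 0.31]
tool_rot: [-0.0, 0.968, 0.249, 0.001]
contact_force: [0.0, -0.2, -0.9]
gripper_width: 0.001
grasp_force: 0.0
tool shift to old end pose [-0.0061  0.0008  0.0013]
```

Next is 6.1 + 1.7 ≈ 7.8 mm to go, slowly; then look again.

```bash
python3 -m pendant '[[0,-0.003,0,0,0],[0,-0.002,0,0,0],[0,-0.0015,0,0,0],[0,-0.0012,0,0,0],[0,0,0,0,0],[0,0,0,0,0],[0,0,0,0,0]]'; python3 cmp.py; python3 spoke.py 2>/dev/null
```

```text
t: 20.33
eef_pos: [0.5773, 0.0634, 0.309]
tool_rot: [0.0, 0.968, 0.25, 0.001]
contact_force: [2.8, 1.4, 1.4]
gripper_width: -0.002
grasp_force: 1.2
spoke 57 current minus start deg: [(np.float64(0.8504914542347305), 1.0), (np.float64(0.8738830919174647), 2.0), (np.float64(0.8776204713672628), 1.5)]
spoke 177 current minus start deg: [(np.float64(0.927850704663031), 0.0), (np.float64(0.9291460264797682), 1.0), (np.float64(0.94404821510991), 0.5)]
scene 264 spoke az mod 120: 58.71 conc 0.97 bins [(-180, 35), (-80, 6), (-70, 51), (-60, 19), (40, 4), (50, 41), (60, 51), (170, 56)]
wrist 2507 spoke az mod 120: 58.34 conc 0.96 bins [(-180, 319), (-170, 14), (-70, 303), (-60, 503), (40, 112), (50, 794), (60, 171), (170, 287)]
top 0 spoke az mod 120: nan conc nan bins []
```

```bash
python3 -m pendant '[[0,-0.0012,0,0,0],[0,0,0,0,0],[0,0,0,0,0]]'; python3 cmp.py; python3 spoke.py 2>/dev/null; python3 -m pendant '[[0,0.006,0,0,0],[0,0.012,0,0,0],[0,0.012,0,-0.015,0],[0,0,0,-0.025,0],[0,0,0,-0.025,0],[0,0,0,-0.02,0],[0,0.01,-0.018,0,0],[0,0.014,-0.025,0,0],[0,0.014,-0.025,0,0],[0,0.014,-0.025,0,0],[0,0.014,-0.025,0,0],[0,0.014,-0.025,0,0]]'; python3 -m pendant '[[0,0.014,-0.025,0,0],[0,0.014,-0.025,0,0],[0,0.014,-0.025,0,0],[0,0,0,0,0],[0,0,0,0,0]]'; python3 cmp.py; python3 cmpt.py; python3 spoke.py 2>/dev/null
```

```text
t: 20.78
eef_pos: [0.576, 0.0624, 0.3088]
tool_rot: [0.0, 0.968, 0.249, 0.0]
contact_force: [2.1, 0.2, 0.8]
gripper_width: -0.0
grasp_force: 1.4
spoke 57 current minus start deg: [(np.float64(0.8783406117460519), 1.0), (np.float64(0.9195265494609972), 0.0), (np.float64(0.9203125415633939), 0.5)]
spoke 177 current minus start deg: [(np.float64(0.9177908223186955), -1.0), (np.float64(0.9417248258720279), 0.0), (np.float64(0.9420708651518862), -0.5)]
scene 259 spoke az mod 120: 57.27 conc 0.97 bins [(-180, 31), (-80, 10), (-70, 52), (-60, 12), (50, 48), (60, 42), (170, 62)]
wrist 2538 spoke az mod 120: 56.83 conc 0.96 bins [(-180, 271), (-170, 5), (-80, 20), (-70, 385), (-60, 418), (40, 225), (50, 765), (60, 101), (160, 9), (170, 339)]
top 0 spoke az mod 120: nan conc nan bins []
t: 21.98
eef_pos: [0.6023, 0.2424, 0.3928]
tool_rot: [0.0, 0.968, 0.25, -0.002]
contact_force: [-0.1, -0.9, -0.6]
gripper_width: -0.002
grasp_force: 0.0
t: 22.4
eef_pos: [0.6025, 0.3295, 0.3921]
tool_rot: [0.0, 0.968, 0.252, -0.002]
contact_force: [0.6, -0.5, 0.0]
gripper_width: 0.006
grasp_force: 0.0
spoke 57 
[... 268 characters left out ...]
t64(0.9856543953387342), 0.0)]
spoke 57 current minus start deg: [(np.float64(0.8600901066341561), -1.0), (np.float64(0.8602193567729821), 0.0), (np.float64(0.8643408570073728), -0.5)]
spoke 177 current minus start deg: [(np.float64(0.9855532919122301), 0.5), (np.float64(0.993169495038626), -0.5), (np.float64(0.9974187331623623), 0.0)]
scene 262 spoke az mod 120: 57.41 conc 0.97 bins [(-180, 29), (-80, 10), (-70, 50), (-60, 14), (40, 4), (50, 46), (60, 45), (170, 62)]
wrist 532 spoke az mod 120: 58.91 conc 0.97 bins [(-70, 117), (-60, 212), (40, 17), (50, 143), (60, 43)]
top 187 spoke az mod 120: 57.34 conc 0.96 bins [(-180, 8), (-70, 38), (-60, 22), (50, 33), (60, 26), (160, 14), (170, 42)]
```

The wheel now matches the start pictures to within about 0.3° (correlation peak at 0), and the arm is clear.

```bash
python3 -c "
from station import bot
print(bot.hand_in())"
```

```text
the job is handed in; nothing more can be done
None
```

I pushed the hand wheel clockwise through one full turn, so the handle is back over the index pointer (within about 0.5° of the start pictures). The plate is a quarter turn on, the arm is clear, and the job is handed in. Midway the outside of the gripper fingers or linkage jammed on the handle (about 31 N at the wrist, under the limit). I backed off and finished with a clean face.

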